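# Click the dosing unit's selector wheel round to the pointer and press its key

## Task

Set the laundry dosing unit for the next wash: with a fingertip, flick the cogs of its selector wheel round clockwise (seen from above), click by click, until the long cog with the metal bar has clicked into place at the fixed pointer on the front of the unit, without going a click too far. Only when the wheel is set, press the round metal key beside it right down and let it come back up. Do it all by gentle pushing: do not pinch or lift anything, do not shift the unit, and leave the things round it where they are.

Things in the scene. Friction and masses are not known exactly. Their poses are not given: they have to be found in the camera images.
- dosing_unit: Free-standing grey dosing unit with a white top, 2 to 3 kg, not fastened down (slides if pushed with over about 8 N). Housing 150 (its x) x 240 (its y) mm, flat top 51 mm above the table. Origin: centre of the underside, on the table; z up. Its front, with the dark pointer, is its -x side, roughly towards the robot. On top stand the selector wheel (at y = +42 mm) and the key (at y = -82 mm).
- pointer (a point): The pointer: a small dark fixed metal arrow at the unit's front edge, 12 mm wide, reaching from 50 to 96 mm in front (unit's -x) of the wheel's axis. This point is the middle of its top, 54 mm above the table and 75 mm in front of the axis; all the wheel's cogs pass above it.
- wheel_axis (a point): Point on the selector wheel's vertical axis, at the height of the cogs' top, 75 mm above the table. The wheel is a flat star of eight cogs 45 degrees apart: hub radius 36 mm, 66 mm high (a nut of 13 mm radius on the axis up to 81 mm); cogs 9 mm wide with round ends, out to 64 mm from the axis (one to 74 mm), their material from 58 to 75 mm above the table.
- index_tip (a point): End of the index cog, the long one (74 mm from the wheel's axis) with the metal bar on it (bar 6 mm wide, its top 81 mm above the table). This point is 75 mm above the table.
- selector (a joint): Angle of the black wheel, rad, growing clockwise from above; 0: index cog at the pointer (along the unit's -x); at q it is turned clockwise by q from there. A spring pawl clicks every 0.785 rad: a cog pushed just over half that (about 3 N at its end) snaps on to the next click by itself and stays (0.02 rad of play). Starts at rest on a click, 2 to 5 clicks before 0; stops at -5.6 and +1.6 clicks.
- dose_key (a joint): Travel of the dosing key, m: 0 up, 0.006 fully down (about 5 N); a spring brings it back. It is a round metal push button of 15 mm radius, pressed straight down.
- dose_key_top (a point): Centre of the key's top face, 72 mm above the table when up.
- dosing_cup: Bystander, loose: translucent open dosing cup, 57 mm across, 49 high; origin at the centre of its underside.
- soap_bar: Bystander, loose: white bar of soap, 39 x 87 x 24 mm; origin at the centre of its underside.
- thread_spool: Bystander, loose: upright pale thread spool, 29 mm across, 42 high; origin at the centre of its underside.
- masking_tape: Bystander, loose: roll of masking tape lying flat, 98 mm across, 25 high; origin at the centre of its underside.
- bearing: Bystander, loose: ball bearing lying flat, 52 mm across, 16 high; origin at the centre of its underside.
- wash_timer: Bystander, loose: round wind-up timer, 66 mm across, 52 high; origin at the centre of its underside.

How it is judged:
By the outcome, as a careful person would: the job done as asked, in the order asked, and still so for the second after the job is handed in, with the robot touching nothing.
It also fails if it takes over 67 s, if anything falls off the work surface, if the arm or the gripper's body presses on something with over 40 N, if the wrist force passes 120 N, or if a joint passes its speed limit or range.

## Robot

A 6-joint arm with a two-finger parallel gripper is mounted at the origin on a cart in front of the work surface, level with it; the furniture and walls round the work are solid. World frame = base frame: x ahead of the robot, y to its left, z up, the work surface at z = 0. Lengths are in m, angles in rad, forces in N, time in s.
With the tool pointing down it reaches from about 0.375 to 0.9 m from the base axis. Payload 3.1 kg.
Tool frame: the origin (TCP) lies at the very end of the fingers, on their centre line; the grasp point (between the pads) lies 19 mm behind it; z points along the fingers, y is the line along which they close (so a half turn about z gives the same grasp; the last joint's range is limited). The gripper opens to 85 mm and grips with 20 to 120 N. Pads are 22 mm wide; open, the fingers measure 114 mm over their backs; the gripper's body (76 mm by 85 mm) begins 54 mm behind the grasp point. The pads swing forward as they close: fully open they stand 13 mm farther back than shut.
Start: joints at [-1.383, 0.527, 1.433, -0, 1.181, -0.178], TCP at [0.224, -0.583, 0.231] pointing down, gripper open.
Joint ranges: [-3.08, 3.08], [-0.75, 2.2], [0.22, 2.44], [-1.43, 4.57], [0, 2.65], [-2.85, 2.85]. Speed limits (rad/s): [2.79, 2.79, 3.14, 3.14, 3.14, 3.14].

## Interface

Orientations are given as a unit quaternion [x, y, z, w].
In Python, from station import manip gives the robot as it stands.
- The arm moves only by the shell command python3 -m handwheel 'ROWS' [FORCE]. ROWS is JSON, a list of rows, each a list of 7 numbers: the shift along the world's x, y, z in mm, then the turn, a rotation vector about the world's x, y, z in degrees, then the opening, from 0 (shut) to 1 (fully open). A call has exactly 10 rows; each row shifts and turns the commanded pose from where the row before left it; what a row does not reach is not made up. A row lasts 1/8 s, in which the tool goes at most 62.5 mm and 10.7 degrees, less where a joint would pass 70% of its speed; a pose out of reach is approached as far as the arm can. A call is refused whole if a number of a shift passes 62.5 or a number of a turn 10.7, either way. A call with a gripper value outside its range is refused whole. The fingers move at their own pace and stop on an object; FORCE is the grip in N (left out, the last holds). Time passes only in rows, so rows that do not move let the fingers close, or fill a call up. It gives the time, the measured TCP pose, the force, the opening and the grip force at its end, in the units of the state.
- manip.sense(): the state, without advancing time (a new reading comes with each control period).
- manip.snapshot(name): name is "side" or "top"; returns the picture (480x640x3 uint8, red, green, blue); there is no depth.
- manip.get_calibration(name): a dict with "K" (3x3 intrinsics, pixels), "rvec" (rotation vector, rad) and "tvec" (3), from world to camera coordinates, as OpenCV has them. Camera axes: x right, y down, z forward; pixel columns grow to the right and rows downward; lengths in m; the calibration is good to about 2 mm. A picture is of the moment at which its call begins. get_calibration takes no time and is no camera call.
- manip.sign_off(): hands the job in; it is judged then, once.
The state is a dict: "t": time; "q": joint angles; "qd": joint speeds; "tau": joint torques, N m; "tcp_pos": TCP position; "tool_rot": TCP orientation; "force": force on the tool from outside, world axes, zero at the start; "ft_torque": the same for the moment, N m; "finger_gap": opening from 0.0 (shut) to 1.0 (fully open); "gripper_force": force on a finger pad.
Only numpy, scipy, OpenCV 4.12 (cv2) and the standard library are available. Lean on these libraries where they do the work, as an engineer would, in place of code of your own. Each camera call takes 0.05 s, during which the arm holds its last target. There are 200 camera calls.

## Working session

There is one attempt and no reset: what is moved stays moved. The work goes in short steps, Python scripts to look and compute and a shell command to move; the robot and the scene stay as the last step left them, time stands still between calls to the robot, and variables do not carry over. Pictures are saved under pics/ and viewed, at most 10 in all, crops included, and the job is handed in when it is done.

```bash
mkdir -p pics
python3 - <<'E'
from station import manip
import cv2
for n in("top","side"):
    cv2.imwrite(f"pics/{n}0.png",manip.snapshot(n)[:,:,::-1])
    c=manip.get_calibration(n);print(n,c)
print(manip.sense())
E
```

```text
top {'K': array([[557.36316084,   0.        , 319.40355136],
       [  0.        , 557.36316084, 250.04514606],
       [  0.        ,   0.        ,   1.        ]]), 'rvec': array([ 2.10035255, -2.16357595,  0.15822731]), 'tvec': array([0.02442359, 0.54296226, 1.16782552])}
side {'K': array([[509.78880499,   0.        , 320.46772386],
       [  0.        , 509.78880499, 244.0764552 ],
       [  0.        ,   0.        ,   1.        ]]), 'rvec': array([ 2.17888843, -0.25768683,  0.1143852 ]), 'tvec': array([-0.49528672,  0.12018303,  0.82365732])}
{'t': 0.1, 'q': array([-1.38249585e+00,  5.28412073e-01,  1.43375950e+00, -2.54718076e-05,
        1.18143163e+00, -1.78502785e-01]), 'qd': array([ 3.15369051e-04, -1.10022181e-03, -1.34398728e-03,  3.22514039e-04,
        5.01794793e-05, -1.05242338e-03]), 'tau': array([ 3.78537777e-05, -4.43304098e+01, -1.78586233e+01, -1.74760321e-04,
        3.88148430e-03,  1.09100526e-05]), 'tcp_pos': array([ 0.22404196, -0.58277109,  0.23041227]), 'tool_rot': array([ 9.83227629e-01,  1.82379878e-01, -1.67022799e-05, -1.00520374e-03]), 'force': array([-0.87488337, -0.42529781,  1.16516897]), 'ft_torque': array([-0.01207219, -0.0146086 ,  0.00236879]), 'gripper_force': 0.0, 'finger_gap': 1.0033732687143697}
```

View pics/top0.png

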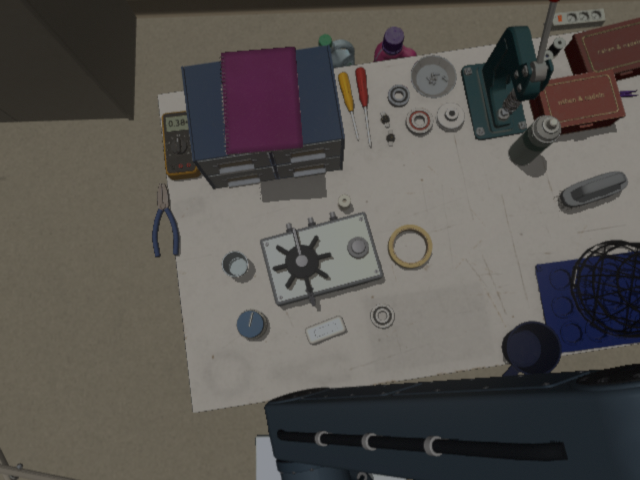

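View pics/side0.png

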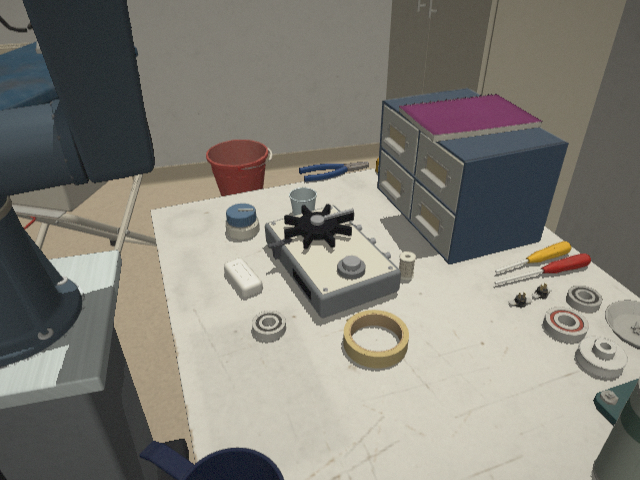

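Top view: the wheel hub is at about (302,261), the key at (357,247) and the pointer at (312,297). The index cog points up, to about (296,232), roughly 4 clicks away. Next I measure these and look at a zoomed crop.

```bash
cat > h.py <<'E'
import numpy as np,cv2
from station import manip
def ray(n,uv,z):
    c=manip.get_calibration(n);R=cv2.Rodrigues(c["rvec"])[0];C=-R.T@c["tvec"]
    d=R.T@np.linalg.inv(c["K"])@[*uv,1.];return C+d*(z-C[2])/d[2]
def proj(n,P):
    c=manip.get_calibration(n);return cv2.projectPoints(np.float64(P).reshape(-1,1,3),c["rvec"],c["tvec"],c["K"],None)[0].reshape(-1,2)
def two(a,b):
    A=[];B=[]
    for n,uv in(("top",a),("side",b)):
        p=ray(n,uv,0);q=ray(n,uv,.1);d=(q-p)/np.linalg.norm(q-p);M=np.eye(3)-np.outer(d,d);A.append(M);B.append(M@p)
    return np.linalg.solve(sum(A),sum(B))
E
python3 - <<'E'
from h import *
t=cv2.imread("pics/top0.png");s=cv2.imread("pics/side0.png")
a=cv2.resize(t[190:330,215:400],None,fx=4,fy=4,interpolation=2)
cv2.imwrite("pics/topc.png",a)
cv2.imwrite("pics/sidec.png",cv2.resize(s[180:320,250:420],None,fx=4,fy=4,interpolation=2))
# black wheel
g=t.max(2);m=((g<70)*255).astype(np.uint8);m[:225]=0;m[310:]=0;m[:,:262]=0;m[:,345:]=0
n,l,st,ce=cv2.connectedComponentsWithStats(m)
for i in range(1,n):
    if st[i,4]>60: print(st[i],ce[i])
# housing: white top
hsv=cv2.cvtColor(t,cv2.COLOR_BGR2HSV)
for n_,uv,z in(("top",(302,261),.081),("side",(318,219),.081),("top",(357.5,246),.072),("side",(350,263),.072)):print(n_,uv,ray(n_,uv,z))
print(two((302,261),(318,219)),two((357.5,246),(350,263)))
E
```

```text
[ 273  230   72   77 1509] [304.18555335 269.64678595]
top (302, 261) [0.51524555 0.0451471  0.081     ]
side (318, 219) [0.5156371  0.04496362 0.081     ]
top (357.5, 246) [ 0.54507546 -0.07305726  0.072     ]
side (350, 263) [ 0.53924121 -0.0802828   0.072     ]
[0.51546688 0.04512775 0.08088117] [ 0.54374782 -0.07302478  0.0662562 ]
```

View pics/topc.png

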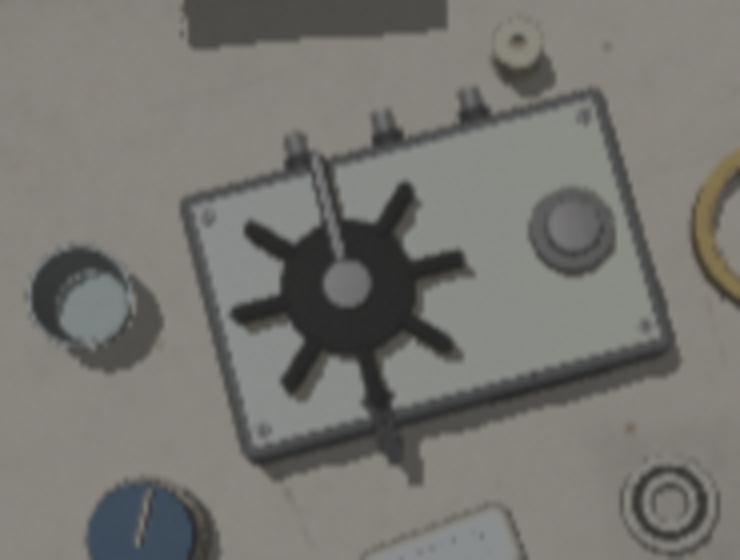

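View pics/sidec.png

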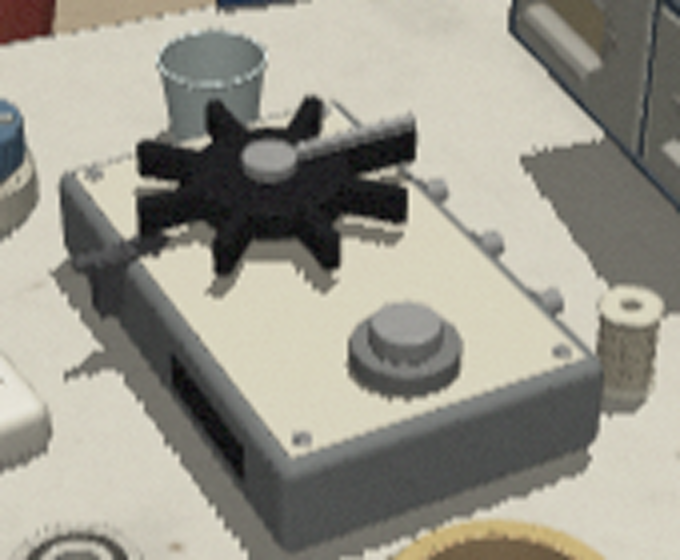

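The top crop shows the index bar at about 180° from the pointer, so 4 clicks remain. The unit is yawed about 13°. I'll push on the wheel's left side (unit +y), which the index cog never crosses, with the shut fingers.

```bash
python3 -m handwheel '[[14,40,0,0,0,-0.8,0],[14,40,0,0,0,-0.8,0],[14,40,0,0,0,-0.8,0],[14,40,0,0,0,-0.8,0],[14,40,0,0,0,-0.8,0],[14,40,0,0,0,-0.8,0],[14,40,0,0,0,-0.8,0],[14,40,0,0,0,-0.8,0],[14,40,0,0,0,-0.8,0],[14,40,0,0,0,-0.5,0]]' && python3 -m handwheel '[[14,40,0,0,0,0,0],[14,40,0,0,0,0,0],[14,40,0,0,0,0,0],[14,40,0,0,0,0,0],[14,40,0,0,0,0,0],[14,40,0,0,0,0,0],[14,40,0,0,0,0,0],[10,32,0,0,0,0,0],[0,0,-40,0,0,0,0],[0,0,0,0,0,0,0]]'
python3 - <<'E'
from h import *
A=two((301.75,261),(317.75,219.5));K=two((358.75,246.75),(351.75,261.2))
print(A,K,np.linalg.norm((A-K)[:2]),np.degrees(np.arctan2(K[0]-A[0],A[1]-K[1])))
f=lambda x,y:ray("top",(215+x/4,190+y/4),.051)
c=[f(185,203),f(600,92),f(672,345),f(250,458)]
for i in range(4):
  d=c[(i+1)%4]-c[i];print(c[i],np.linalg.norm(d),np.degrees(np.arctan2(d[1],d[0])))
m=sum(c)/4;print(m)
s=manip.sense();print(s["tcp_pos"],s["tool_rot"],s["finger_gap"])
E
```

```text
t: 1.35
tcp_pos: [0.3643, -0.182, 0.2312]
tool_rot: [0.993, 0.116, -0.0, -0.0]
force: [0.5, -0.2, -0.0]
finger_gap: -0.002
gripper_force: 0.0
t: 2.6
tcp_pos: [0.4695, 0.1289, 0.189]
tool_rot: [0.993, 0.116, -0.004, -0.0]
force: [0.2, 0.1, 0.2]
finger_gap: -0.001
gripper_force: 0.0
[0.51540534 0.04574384 0.07951041] [ 0.54347556 -0.07567912  0.07140098] 0.12462533027977986 13.01680893243308
[0.56658951 0.13379814 0.051     ] 0.23374472390556172 -76.53064592174785
[ 0.62103456 -0.09351735  0.051     ] 0.14353858688391166 -166.82478574304164
[ 0.48127425 -0.12623405  0.051     ] 0.23327284868558595 103.29859594548769
[0.42761546 0.10078347 0.051     ] 0.1428417192277974 13.363471695397088
[0.52412845 0.00370755 0.051     ]
[0.46951514 0.12892211 0.1890488 ] [ 9.93189458e-01  1.16448193e-01 -3.80144148e-03 -2.60905641e-04] -0.000514609803873827
```

```bash
python3 -m handwheel '[[2,1,-20,0,0,0,0],[0,0,-20,0,0,0,0],[0,0,-20,0,0,0,0],[0,0,-20,0,0,0,0],[0,0,-20,0,0,0,0],[0,0,-16,0,0,0,0],[0,0,-10,0,0,0,0],[0,0,0,0,0,0,0],[0,0,0,0,0,0,0],[0,0,0,0,0,0,0]]'
python3 - <<'E'
from h import *
s=manip.snapshot("side")[150:310,230:430,::-1];t=manip.snapshot("top")[190:330,215:400,::-1]
s=cv2.resize(s,(500,400),interpolation=2);t=cv2.resize(t,(300,227),interpolation=2)
o=np.zeros((400,800,3),np.uint8);o[:,:500]=s;o[:227,500:]=t
cv2.imwrite("pics/a.png",o);p=manip.sense()["tcp_pos"]
q=proj("side",p)[0];print(p,(q-[230,150])*2.5)
E
```

```text
t: 3.85
tcp_pos: [0.4746, 0.1296, 0.066]
tool_rot: [0.993, 0.116, 0.001, 0.0]
force: [0.1, -0.0, 0.1]
finger_gap: -0.002
gripper_force: 0.0
[0.47442914 0.12964521 0.06579363] [142.92829974 138.19208365]
```

View pics/a.png

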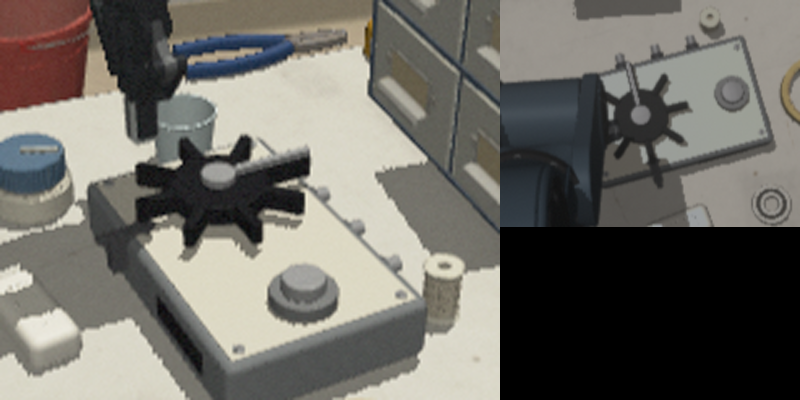

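The picture shows the tip beside the wheel at (142,138), which matches the TCP projection. Next I move in radially between two cogs.

```bash
python3 -m handwheel '[[-2,-0.5,-3,0,0,0,0],[0,0,0,0,0,0,0],[1.5,-6.5,0,0,0,0,0],[1.5,-6.5,0,0,0,0,0],[1.6,-6.6,0,0,0,0,0],[1.6,-6.7,0,0,0,0,0],[0,0,0,0,0,0,0],[0,0,0,0,0,0,0],[0,0,0,0,0,0,0],[0,0,0,0,0,0,0]]'
```

```text
t: 5.2
tcp_pos: [0.4783, 0.103, 0.0623]
tool_rot: [0.993, 0.116, -0.0, -0.0]
force: [-0.8, -0.0, -0.4]
finger_gap: -0.003
gripper_force: 0.0
```

```bash
python3 -m handwheel '[[4,0.9,0,0,0,0,0],[4,0.9,0,0,0,0,0],[4,0.9,0,0,0,0,0],[4,0.9,0,0,0,0,0],[4,0.9,0,0,0,0,0],[4,1,0,0,0,0,0],[4,1,0,0,0,0,0],[4,1,0,0,0,0,0],[5,1.2,0,0,0,0,0],[4,0.9,0,0,0,0,0]]'
python3 -m handwheel '[[0,0,0,0,0,0,0],[-1.5,6.5,0,0,0,0,0],[-1.5,6.5,0,0,0,0,0],[-1.6,6.6,0,0,0,0,0],[-1.6,6.7,0,0,0,0,0],[-10,-2.5,0,0,0,0,0],[-10,-2.5,0,0,0,0,0],[-10,-2.5,0,0,0,0,0],[-11,-2.2,0,0,0,0,0],[0,0,0,0,0,0,0]]'
python3 - <<'E'
from h import *
s=manip.snapshot("side")[150:310,230:430,::-1];t=manip.snapshot("top")[190:330,215:400,::-1]
s=cv2.resize(s,(500,400),interpolation=2);t=cv2.resize(t,(300,227),interpolation=2)
o=np.zeros((400,800,3),np.uint8);o[:,:500]=s;o[:227,500:]=t
cv2.imwrite("pics/b.png",o)
E
```

```text
t: 6.45
tcp_pos: [0.5202, 0.1125, 0.0624]
tool_rot: [0.993, 0.116, 0.001, 0.0]
force: [0.0, -0.4, -0.6]
finger_gap: -0.0
gripper_force: 0.0
t: 7.7
tcp_pos: [0.4706, 0.1287, 0.0623]
tool_rot: [0.993, 0.116, -0.001, -0.0]
force: [1.0, 0.7, 1.4]
finger_gap: -0.001
gripper_force: 0.0
```

View pics/b.png

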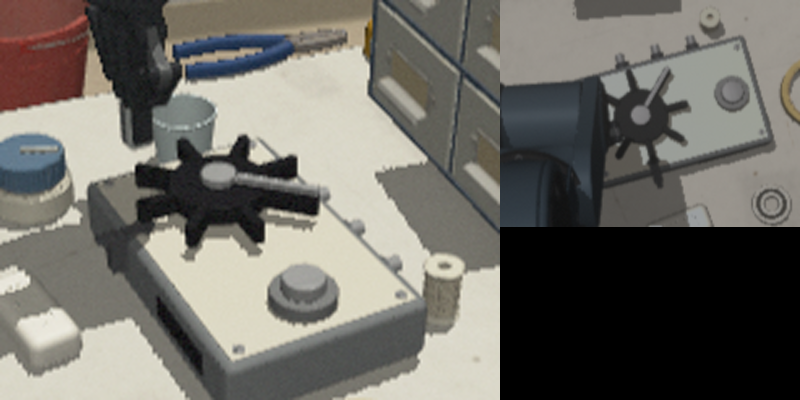

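The picture shows exactly one click made: the bar is now at about 135° and the unit has not moved. I'll do two more clicks the same way and then look.

```bash
python3 -m handwheel '[[0.5,0.2,0,0,0,0,0],[1.5,-6.5,0,0,0,0,0],[1.5,-6.5,0,0,0,0,0],[1.6,-6.6,0,0,0,0,0],[1.6,-6.7,0,0,0,0,0],[0,0,0,0,0,0,0],[4,1,0,0,0,0,0],[4,1,0,0,0,0,0],[4,0.9,0,0,0,0,0],[4,0.9,0,0,0,0,0]]'
python3 -m handwheel '[[4,0.9,0,0,0,0,0],[4,1,0,0,0,0,0],[4,1,0,0,0,0,0],[4,0.9,0,0,0,0,0],[5,1.2,0,0,0,0,0],[4,0.9,0,0,0,0,0],[0,0,0,0,0,0,0],[0,0,0,0,0,0,0],[-1.5,6.5,0,0,0,0,0],[-1.5,6.5,0,0,0,0,0]]'
python3 -m handwheel '[[-1.6,6.6,0,0,0,0,0],[-1.6,6.7,0,0,0,0,0],[-10,-2.5,0,0,0,0,0],[-10,-2.5,0,0,0,0,0],[-10,-2.5,0,0,0,0,0],[-11,-2.2,0,0,0,0,0],[0,0,0,0,0,0,0],[0,0,0,0,0,0,0],[0,0,0,0,0,0,0],[0,0,0,0,0,0,0]]'
python3 -m handwheel '[[0.5,0,0,0,0,0,0],[1.5,-6.5,0,0,0,0,0],[1.5,-6.5,0,0,0,0,0],[1.6,-6.6,0,0,0,0,0],[1.6,-6.7,0,0,0,0,0],[0,0,0,0,0,0,0],[4,1,0,0,0,0,0],[4,1,0,0,0,0,0],[4,0.9,0,0,0,0,0],[4,0.9,0,0,0,0,0]]'
python3 -m handwheel '[[4,0.9,0,0,0,0,0],[4,1,0,0,0,0,0],[4,1,0,0,0,0,0],[4,0.9,0,0,0,0,0],[5,1.2,0,0,0,0,0],[4,0.9,0,0,0,0,0],[0,0,0,0,0,0,0],[0,0,0,0,0,0,0],[-1.5,6.5,0,0,0,0,0],[-1.5,6.5,0,0,0,0,0]]'
python3 -m handwheel '[[-1.6,6.6,0,0,0,0,0],[-1.6,6.7,0,0,0,0,0],[-10,-2.5,0,0,0,0,0],[-10,-2.5,0,0,0,0,0],[-10,-2.5,0,0,0,0,0],[-11,-2.2,0,0,0,0,0],[0,0,0,0,0,0,0],[0,0,0,0,0,0,0],[0,0,0,0,0,0,0],[0,0,0,0,0,0,0]]'
python3 - <<'E'
from h import *
s=manip.snapshot("side")[150:310,230:430,::-1];t=manip.snapshot("top")[190:330,215:400,::-1]
s=cv2.resize(s,(500,400),interpolation=2);t=cv2.resize(t,(300,227),interpolation=2)
o=np.zeros((400,800,3),np.uint8);o[:,:500]=s;o[:227,500:]=t
cv2.imwrite("pics/c.png",o)
E
```

```text
t: 9.05
tcp_pos: [0.4941, 0.1069, 0.0622]
tool_rot: [0.993, 0.116, -0.001, -0.0]
force: [-1.9, -0.2, 0.8]
finger_gap: 0.003
gripper_force: 1.1
t: 10.3
tcp_pos: [0.5165, 0.126, 0.0623]
tool_rot: [0.993, 0.116, -0.0, -0.0]
force: [-0.0, 0.3, -0.3]
finger_gap: 0.002
gripper_force: 0.0
t: 11.55
tcp_pos: [0.4731, 0.1293, 0.0623]
tool_rot: [0.993, 0.116, 0.0, 0.0]
force: [-0.8, -0.6, -0.2]
finger_gap: 0.002
gripper_force: 0.0
t: 12.8
tcp_pos: [0.4947, 0.1069, 0.0622]
tool_rot: [0.993, 0.116, -0.001, -0.0]
force: [-1.8, -1.2, 1.3]
finger_gap: -0.004
gripper_force: 1.1
t: 14.05
tcp_pos: [0.517, 0.126, 0.0623]
tool_rot: [0.993, 0.116, -0.0, -0.0]
force: [-1.1, -0.3, -0.4]
finger_gap: 0.001
gripper_force: 0.0
t: 15.3
tcp_pos: [0.4736, 0.1292, 0.0623]
tool_rot: [0.993, 0.116, 0.0, 0.0]
force: [0.9, -0.8, -0.5]
finger_gap: -0.002
gripper_force: 0.0
```

View pics/c.png

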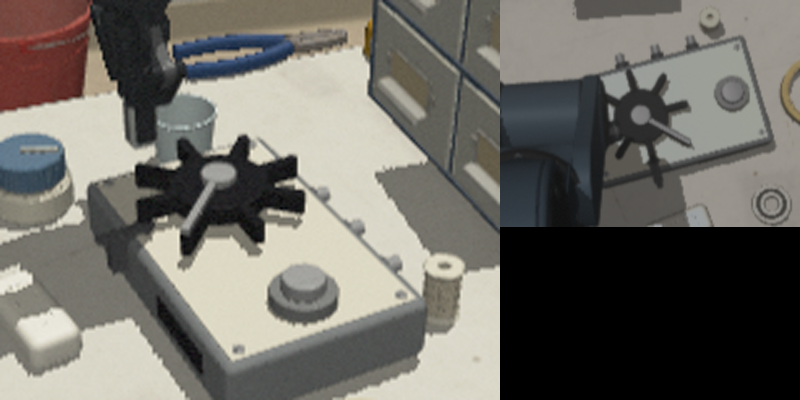

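The bar is now one click short of the pointer, so one more flick, then up and clear.

```bash
python3 -m handwheel '[[-0.5,0,0,0,0,0,0],[1.5,-6.5,0,0,0,0,0],[1.5,-6.5,0,0,0,0,0],[1.6,-6.6,0,0,0,0,0],[1.6,-6.7,0,0,0,0,0],[0,0,0,0,0,0,0],[4,1,0,0,0,0,0],[4,1,0,0,0,0,0],[4,0.9,0,0,0,0,0],[4,0.9,0,0,0,0,0]]'
python3 -m handwheel '[[4,0.9,0,0,0,0,0],[4,1,0,0,0,0,0],[4,1,0,0,0,0,0],[4,0.9,0,0,0,0,0],[5,1.2,0,0,0,0,0],[4,0.9,0,0,0,0,0],[0,0,0,0,0,0,0],[0,0,0,0,0,0,0],[-1.5,6.5,0,0,0,0,0],[-1.5,6.5,0,0,0,0,0]]'
python3 -m handwheel '[[-1.6,6.6,0,0,0,0,0],[-1.6,6.7,0,0,0,0,0],[0,0,20,0,0,0,0],[0,0,20,0,0,0,0],[0,0,20,0,0,0,0],[0,0,10,0,0,0,0],[4,-32,0,0,0,0,0],[4,-32,0,0,0,0,0],[4,-32,0,0,0,0,0],[4,-32,0,0,0,0,0]]'
python3 -m handwheel '[[4,-32,0,0,0,0,0],[4,-32,0,0,0,0,0],[3,-18,0,0,0,0,0],[0,0,0,0,0,0,0],[0,0,0,0,0,0,0],[0,0,0,0,0,0,0],[0,0,0,0,0,0,0],[0,0,0,0,0,0,0],[0,0,0,0,0,0,0],[0,0,0,0,0,0,0]]'
python3 - <<'E'
from h import *
s=manip.snapshot("side")[150:310,230:430,::-1];t=manip.snapshot("top")[190:330,215:400,::-1]
s=cv2.resize(s,(500,400),interpolation=2);t=cv2.resize(t,(300,227),interpolation=2)
o=np.zeros((400,800,3),np.uint8);o[:,:500]=s;o[:227,500:]=t
cv2.imwrite("pics/d.png",o)
E
```

```text
t: 16.65
tcp_pos: [0.4941, 0.1069, 0.0622]
tool_rot: [0.993, 0.116, -0.001, -0.0]
force: [-1.7, -0.4, 0.8]
finger_gap: 0.003
gripper_force: 1.1
t: 17.9
tcp_pos: [0.5165, 0.126, 0.0623]
tool_rot: [0.993, 0.116, -0.0, -0.0]
force: [-0.0, 0.7, 0.4]
finger_gap: 0.002
gripper_force: 0.0
t: 19.15
tcp_pos: [0.5294, 0.0102, 0.132]
tool_rot: [0.993, 0.116, -0.0, -0.0]
force: [1.0, 0.0, -1.1]
finger_gap: -0.001
gripper_force: 0.0
t: 20.4
tcp_pos: [0.5407, -0.0711, 0.1323]
tool_rot: [0.993, 0.116, -0.0, -0.0]
force: [-0.6, -0.1, -0.1]
finger_gap: -0.001
gripper_force: 0.0
```

View pics/d.png

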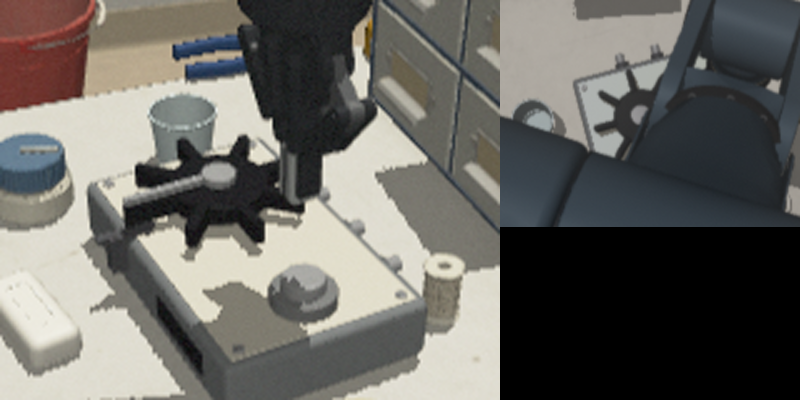

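The index bar now lies at the pointer, with its tip at about (128,203), so the wheel is set. Now the key.

```bash
python3 -m handwheel '[[3,-4.6,0,0,0,0,0],[0,0,-15,0,0,0,0],[0,0,-15,0,0,0,0],[0,0,-15,0,0,0,0],[0,0,-9,0,0,0,0],[0,0,-3,0,0,0,0],[0,0,-3,0,0,0,0],[0,0,-3,0,0,0,0],[0,0,0,0,0,0,0],[0,0,0,0,0,0,0]]'
python3 -m handwheel '[[0,0,-1,0,0,0,0],[0,0,-1,0,0,0,0],[0,0,-1,0,0,0,0],[0,0,-0.5,0,0,0,0],[0,0,0,0,0,0,0],[0,0,0,0,0,0,0],[0,0,0,0,0,0,0],[0,0,0,0,0,0,0],[0,0,0,0,0,0,0],[0,0,0,0,0,0,0]]'
```

```text
t: 21.75
tcp_pos: [0.5439, -0.0758, 0.0698]
tool_rot: [0.993, 0.116, 0.0, 0.0]
force: [-0.2, -0.2, 3.2]
finger_gap: -0.003
gripper_force: 1.3
t: 23.0
tcp_pos: [0.5439, -0.0758, 0.066]
tool_rot: [0.993, 0.116, 0.0, 0.0]
force: [-0.4, 0.8, 5.2]
finger_gap: -0.0
gripper_force: 2.8
```

```bash
python3 -m handwheel '[[0,0,-0.4,0,0,0,0],[0,0,-0.4,0,0,0,0],[0,0,-0.4,0,0,0,0],[0,0,0,0,0,0,0],[0,0,0,0,0,0,0],[0,0,0,0,0,0,0],[0,0,0,0,0,0,0],[0,0,0,0,0,0,0],[0,0,0,0,0,0,0],[0,0,0,0,0,0,0]]'
```

```text
t: 24.25
tcp_pos: [0.5439, -0.0758, 0.0659]
tool_rot: [0.993, 0.116, 0.0, 0.0]
force: [-1.7, 0.4, 12.9]
finger_gap: -0.003
gripper_force: 6.5
```

The key is on its bottom stop: z stays at 65.9 mm while the force rose to 12.9 N. I'll release it and retreat.

```bash
python3 -m handwheel '[[0,0,2,0,0,0,0],[0,0,3,0,0,0,0],[0,0,4,0,0,0,0],[0,0,15,0,0,0,0],[0,0,30,0,0,0,0],[0,0,30,0,0,0,0],[0,0,30,0,0,0,0],[-10,-40,0,0,0,0,0],[-15,-50,0,0,0,0,0],[-20,-50,0,0,0,0,0]]'
python3 -m handwheel '[[-20,-50,0,0,0,0,0],[-20,-50,0,0,0,0,0],[-20,-50,0,0,0,0,0],[-10,-50,0,0,0,0,0],[0,-40,0,0,0,0,0],[0,-30,0,0,0,0,0],[0,0,0,0,0,0,0],[0,0,0,0,0,0,0],[0,0,0,0,0,0,0],[0,0,0,0,0,0,0]]'
python3 - <<'E'
from h import *
t=manip.snapshot("top")[:,:,::-1];s=manip.snapshot("side")[180:320,250:420,::-1]
o=np.zeros((560,800,3),np.uint8);o[:350,:462]=cv2.resize(t[190:330,215:400],(462,350),interpolation=2);o[:277,463:799]=cv2.resize(s,(336,277),interpolation=2)
cv2.imwrite("pics/e.png",o)
E
```

```text
t: 25.5
tcp_pos: [0.4984, -0.2169, 0.1794]
tool_rot: [0.993, 0.117, 0.0, 0.0]
force: [0.9, -0.2, -0.5]
finger_gap: -0.001
gripper_force: 0.0
t: 26.75
tcp_pos: [0.4289, -0.4846, 0.1788]
tool_rot: [0.993, 0.117, -0.0, -0.0]
force: [-0.9, 0.2, 0.1]
finger_gap: 0.002
gripper_force: 0.0
```

View pics/e.png

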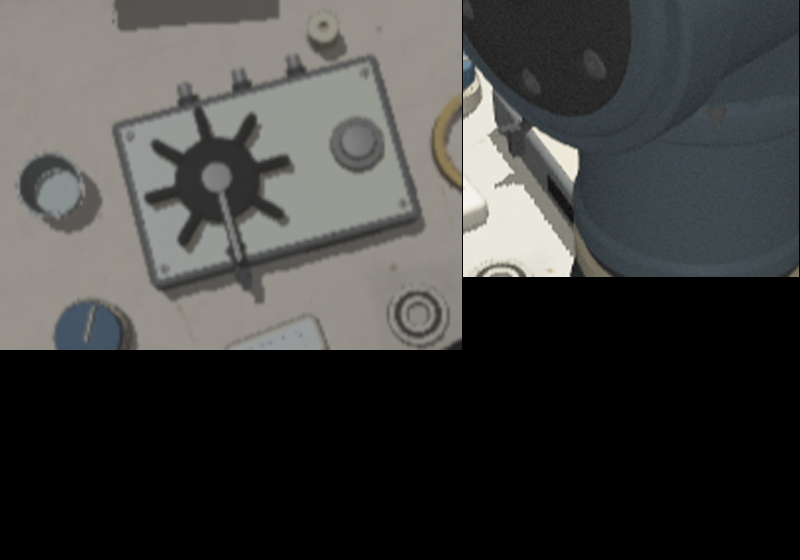

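The top view shows the bar over the pointer at about (240,275), the key up at (360,140), and the unit and the things round it where they were.

```bash
python3 -c "
from station import manip
print(manip.sign_off())"
```

```text
the job is handed in; nothing more can be done
None
```

I turned the wheel four clicks clockwise so the long cog sits at the pointer, then pressed the key fully down and released it. The last picture shows nothing else shifted, and the job is handed in at about 27 s.

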